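# Make up two fitting kits

## Robot

A 7-joint arm with a two-finger parallel gripper is mounted at the origin on the work surface. World frame = base frame: x ahead of the robot, y to its left, z up, the work surface at z = 0. Lengths are in m, angles in rad, forces in N, time in s.
With the tool pointing down it reaches from about 0.425 to 0.95 m from the base axis. Payload 16.7 kg.
Tool frame: the origin (TCP) lies at the very end of the fingers, on their centre line; the grasp point (between the pads) lies r.hold_point_z behind it (r.hold_point_z is the distance from the TCP to the grasp point, in m); z points along the fingers, y is the line along which they close (so a half turn about z gives the same grasp; the last joint's range is limited). The gripper opens to 94 mm and grips with 3 to 60 N. Pads are 16 mm wide; open, the fingers measure 119 mm over their backs; the gripper's body (75 mm by 177 mm) begins 78 mm behind the grasp point.
Start: joints at [1.113, 0.426, 0.074, 1.606, -0.034, 1.111, -0.067], TCP at [0.205, -0.643, 0.205] pointing down, gripper open.
Joint ranges: [-2.85, 2.85], [-0.5, 2.14], [-1.23, 1.37], [0.21, 2.46], [-1.02, 4.16], [0.16, 2.05], [-2.73, 2.73]. Speed limits (rad/s): [1.89, 1.89, 2.39, 2.39, 3.01, 3.01, 3.01].

## Interface

Orientations are given as [roll, pitch, yaw] about the fixed x, y, z axes, in that order (R = Rz(yaw) Ry(pitch) Rx(roll)).
In Python, from bench import r gives the robot as it stands.
- The arm moves only by the tool apply_moves, never from a script. Its argument "plan" is one flat list of numbers, 5 for each row, row after row: the closure, from 0 (fully open) to 1 (shut), then the shift along the world's x, y, z in units of 50 mm (1.0 is 50 mm), then the turn about the world's z in units of 8 degrees (1.0 is 8 degrees). A call has 1 to 20 rows; each row shifts and turns the commanded pose from where the row before left it; what a row does not reach is not made up. A row lasts 1/8 s, in which the tool goes at most 62.5 mm and 10.7 degrees, less where a joint would pass 70% of its speed; a pose out of reach is approached as far as the arm can. A call is refused whole if a number of a shift passes 1 or a number of a turn 1, either way. A call with a gripper value outside its range is refused whole. The fingers move at their own pace and stop on an object; "newtons" is the grip in N (left out, the last holds). Time passes only in rows, so rows that do not move let the fingers close. It gives the time, the measured TCP pose, the force, the opening and the grip force at its end, in the units of the state.
- r.get_obs(): the state, without advancing time (a new reading comes with each control period).
- r.grab_frame(name): name is "side" or "top" or "wrist"; returns a dict with "frame" (400x640x3 uint8, red, green, blue), "mtx" (3x3 intrinsics, pixels), "k1" (the pictures are not rectified: a ray, as slopes to the right and down, at radius r is drawn at 1 + k1 r^2 times it, then the intrinsics apply), "extrinsics" (4x4, takes a point from world to camera coordinates). Camera axes: x right, y down, z forward; pixel columns grow to the right and rows downward; lengths in m; the calibration is good to about 2 mm. A picture is of the moment at which its call begins. There is no depth.
- r.sign_off(): hands the job in; it is judged then, once.
Trained networks look in the newest picture that a camera, given by its name, has taken for a name from the list of things; names that differ only in an ending like _2 or _b are one class to them, and where a whole thing is asked for, a point or a joint stands for the part that bears it (a point fixed in the world has none). Each returns a list of dicts, best first, with "p" (0 to 1); they miss things now and then, are a little off and sometimes report something else, mostly with a low value. They report only what shows in the picture. A call takes as long as a camera call. They do not tell look-alikes from the thing itself.
- r.find_in(camera, target): "rect" ([centre column, centre row, width, height] in pixels, round what is visible of it).
- r.masks_of(camera, target): "region" (400x640 bool, what is visible of it) and "rect" ([centre column, centre row, width, height] in pixels, round what is visible of it).
- r.pinpoint(camera, target): "centre" ([column, row] in pixels: a listed point, or the origin of a listed thing).
The state is a dict: "time": time; "joint_pos": joint angles; "dq": joint speeds; "joint_efforts": joint torques, N m; "tcp_pos": TCP position; "tcp_rot": TCP orientation; "wrist_force": force on the tool from outside, world axes, zero at the start; "ft_torque": the same for the moment, N m; "grip_width": finger opening in m; "finger_force": force on a finger pad.
Only numpy, scipy, OpenCV 4.12 (cv2) and the standard library are available. Lean on these libraries where they do the work, as an engineer would, in place of code of your own. Each camera call takes 0.05 s, during which the arm holds its last target. There are 200 camera calls.

## Task

Make up the two kits from the brass fittings standing on the bench: the two-pocket tray gets one elbow and the flanged spigot; the three-pocket tray gets the other elbow, the tee and the large hexagonal coupling. Put one fitting in each pocket, any pocket of the right tray and any way round, standing upright on the pocket's floor; set each one down rather than dropping it. The small hexagonal coupling belongs to neither kit: leave it standing where it is.

Things in the scene. Friction and masses are not known exactly. Their poses are not given: they have to be found in the camera images.
- elbow_a: one of two identical brass elbows, upright, 50 mm high. Origin: centre of underside, z up. Hex foot nut 34 mm across flats (39 corners), 14 mm high; above it a round leg 24 mm in diameter to the top, on the origin's axis; one level branch to its own +x, axis 38 mm up, 19 mm diameter (23 at the end collar), ending 30 mm from the axis. Pinch the leg along its own y. About 0.2 kg.
- elbow_b: one of two identical brass elbows, upright, 50 mm high. Origin: centre of underside, z up. Hex foot nut 34 mm across flats (39 corners), 14 mm high; above it a round leg 24 mm in diameter to the top, on the origin's axis; one level branch to its own +x, axis 38 mm up, 19 mm diameter (23 at the end collar), ending 30 mm from the axis. Pinch the leg along its own y. About 0.2 kg.
- tee: brass tee, upright, 50 mm high. Origin: centre of underside, z up. Hex foot nut 34 mm across flats (39 corners), 14 mm high; above it a round leg 24 mm in diameter to the top, on the origin's axis; two level branches, along its own +x and -x, axis 38 mm up, 19 mm diameter (23 at the end collars), each ending 30 mm from the axis. Pinch the leg along its own y. About 0.23 kg.
- spigot: brass flanged spigot standing upright, 46 mm high: round flange of 44 mm diameter, 8 mm thick at the bottom, and above it a round hub of 26 mm diameter up to the top. Origin: centre of its underside; z up. Pinch the hub. About 0.21 kg.
- coupling: large brass coupling: upright hexagonal prism 38 mm across flats (44 over corners), 50 mm high, with a dark round bore seen in its top (look only). Origin: centre of its underside; z up; two of its flats face its own +x and -x, the others every 60 degrees. About 0.28 kg.
- small_coupling: small brass coupling, the spare that stays: upright hexagonal prism 24 mm across flats, 40 mm high, dark bore in its top. Origin: centre of its underside; z up.
- tray_two: shallow grey kit tray with black pocket floors, fixed to the bench; origin: centre of underside, z up. Long side along its own y: two pockets side by side, centred at y = -36 and +36 mm. Pockets 64 (x) by 66 mm (y) inside, floor 4 mm above the bench; walls and dividers 6 mm thick, tops 14 mm above the bench. Outside 76 x 150 mm.
- tray_three: shallow grey kit tray with black pocket floors, fixed to the bench; origin: centre of underside, z up. Long side along its own y: three pockets in a row, centred at y = -72, 0 and +72 mm. Pockets 64 (x) by 66 mm (y) inside, floor 4 mm above the bench; walls and dividers 6 mm thick, tops 14 mm above the bench. Outside 76 x 222 mm.
Not all that is in view belongs to the job. What is shaped like the tee but blue is not meant.

How it is judged:
By the outcome, as a careful person would: the job done as asked, in the order asked, and still so for the second after the job is handed in, with the robot touching nothing.
It also fails if it takes over 115 s, if anything falls off the work surface, if the arm or the gripper's body presses on something with over 40 N, if the wrist force passes 120 N, or if a joint passes its speed limit or range.

## Working session

There is one attempt and no reset: what is moved stays moved. The work goes in short steps, Python scripts to look and compute and a tool call to move; the robot and the scene stay as the last step left them, time stands still between calls to the robot, and variables do not carry over. Pictures are saved under pics/ and viewed, at most 15 in all, crops included, and the job is handed in when it is done.

Besides the shell and the picture viewer there is one more tool, called by a JSON object that holds its "api" and its "payload". apply_moves: Moves the arm, as the interface text tells. Its arguments: {"type":"object","properties":{"plan":{"type":"array"},"newtons":{"type":"number"}},"required":["plan"]}

```bash
mkdir -p pics; ls
python3 - <<'E'
from bench import r
import cv2,numpy as np
o=r.get_obs(); print({k:np.round(v,3).tolist() for k,v in o.items()}, r.hold_point_z)
for n in ["top","side"]:
    f=r.grab_frame(n); cv2.imwrite(f"pics/{n}0.png",cv2.cvtColor(f["frame"],cv2.COLOR_RGB2BGR))
    print(n,np.round(f["mtx"],1).tolist(),f["k1"],np.round(f["extrinsics"],3).tolist())
    for t in ["elbow_a","tee","spigot","coupling","small_coupling","tray_two","tray_three"]:
        print(t,[(np.round(d["centre"]).tolist(),round(d["p"],2)) for d in r.pinpoint(n,t)])
E
```

```text
pics
{'time': 0.0, 'joint_pos': [1.113, 0.427, 0.074, 1.607, -0.034, 1.111, -0.067], 'dq': [0.002, -0.001, -0.001, -0.001, -0.001, 0.001, 0.002], 'joint_efforts': [-0.002, -93.582, 3.666, -45.417, -0.049, 0.021, 0.0], 'tcp_pos': [0.205, -0.643, 0.205], 'tcp_rot': [-3.14, 0.0, 0.309], 'wrist_force': [-1.268, -1.233, -0.378], 'ft_torque': [0.015, 0.013, -0.034], 'finger_force': 0.0, 'grip_width': 0.094} 0.0188
top [[432.0, 0.0, 322.2], [0.0, 432.0, 196.5], [0.0, 0.0, 1.0]] -0.009640839057762063 [[0.022, -1.0, 0.006, 0.034], [-0.98, -0.023, -0.196, 0.505], [0.196, -0.002, -0.981, 1.132], [0.0, 0.0, 0.0, 1.0]]
elbow_a [([218.0, 224.0], 0.64), ([363.0, 223.0], 0.58)]
tee [([224.0, 173.0], 0.73), ([270.0, 254.0], 0.65), ([311.0, 251.0], 0.65), ([179.0, 205.0], 0.51), ([264.0, 212.0], 0.49)]
spigot [([316.0, 213.0], 0.69)]
coupling [([462.0, 216.0], 0.74), ([291.0, 159.0], 0.35)]
small_coupling [([411.0, 215.0], 0.57), ([315.0, 212.0], 0.38)]
tray_two [([392.0, 160.0], 0.65)]
tray_three [([292.0, 159.0], 0.63)]
side [[366.8, 0.0, 313.4], [0.0, 366.8, 199.7], [0.0, 0.0, 1.0]] 0.011272040746106422 [[0.668, -0.745, -0.009, -0.303], [-0.416, -0.364, -0.833, 0.265], [0.617, 0.56, -0.553, 0.519], [0.0, 0.0, 0.0, 1.0]]
elbow_a [([337.0, 251.0], 0.83), ([211.0, 190.0], 0.58)]
tee [([263.0, 239.0], 0.97), ([202.0, 163.0], 0.76), ([259.0, 166.0], 0.73), ([255.0, 194.0], 0.71), ([228.0, 221.0], 0.64)]
spigot [([296.0, 220.0], 0.73)]
coupling [([482.0, 318.0], 0.83)]
small_coupling [([399.0, 278.0], 0.66)]
tray_two [([412.0, 226.0], 0.83), ([252.0, 195.0], 0.65)]
tray_three [([313.0, 180.0], 0.83)]
```

View pics/top0.png

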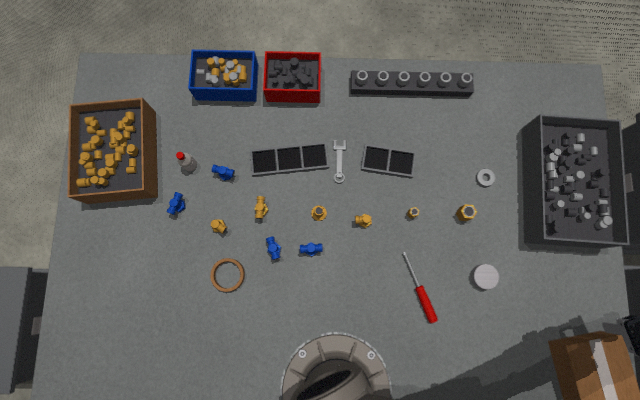

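View pics/side0.png

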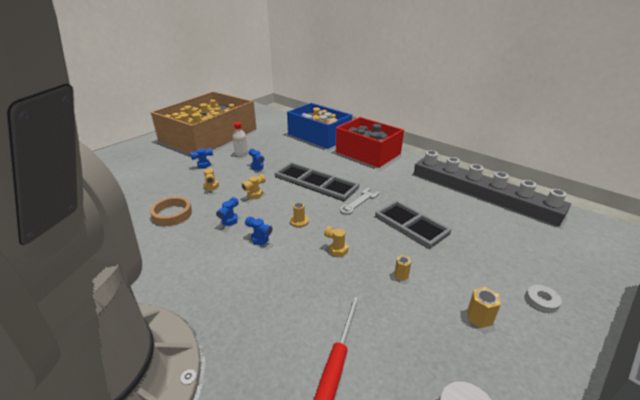

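Top view: brass elbows at (218,226) and (363,221), brass tee at (261,208), spigot (319,213), small coupling (413,213), large coupling (468,213). Three-pocket tray is at (290,159), two-pocket at (388,161). There are four blue tees at (223,172), (176,204), (273,248) and (311,249). The side view shows the same layout.

The tee candidates are brass (261,208) and the four blue ones; only the brass one fits, since blue is excluded. I'll confirm in a crop.

```bash
cat > h.py <<'E'
from bench import r
import cv2,numpy as np
def und(f,uv):
    K=f["mtx"];d=(np.array(uv,float)-[K[0][2],K[1][2]])/[K[0][0],K[1][1]]
    s=d.copy()
    for _ in range(10): s=d/(1+f["k1"]*(s@s))
    return s
def ray(f,uv):
    E=np.array(f["extrinsics"]);R=E[:3,:3];s=und(f,uv)
    d=R.T@np.array([*s,1]);return -R.T@E[:3,3],d/np.linalg.norm(d)
def onz(f,uv,z):
    c,d=ray(f,uv);return c+d*(z-c[2])/d[2]
def tri(*rays):
    A=np.zeros((3,3));b=np.zeros(3)
    for c,d in rays:
        P=np.eye(3)-np.outer(d,d);A+=P;b+=P@c
    p=np.linalg.solve(A,b);return p,max(np.linalg.norm((np.eye(3)-np.outer(d,d))@(p-c)) for c,d in rays)
def proj(f,p):
    E=np.array(f["extrinsics"]);q=E[:3,:3]@np.asarray(p,float)+E[:3,3];s=q[:2]/q[2];s=s*(1+f["k1"]*(s@s))
    return s*[f["mtx"][0][0],f["mtx"][1][1]]+[f["mtx"][0][2],f["mtx"][1][2]]
def save(f,n,crop=None,k=1):
    im=cv2.cvtColor(f["frame"],cv2.COLOR_RGB2BGR)
    if crop: x0,y0,x1,y1=crop; im=cv2.resize(im[y0:y1,x0:x1],None,fx=k,fy=k,interpolation=cv2.INTER_CUBIC)
    cv2.imwrite(f"pics/{n}.png",im)
E
python3 - <<'E'
from h import *
T=r.grab_frame("top");S=r.grab_frame("side")
save(T,"topcrop",(200,190,480,265),2.8)
W=r.grab_frame("wrist");save(W,"w0")
print(np.round(W["mtx"],1).tolist(),W["k1"],np.round(np.linalg.inv(W["extrinsics"]),3).tolist())
# masks centroid of brass, contact points
for n,a,b in [("elbowL",(218,226),(210,190)),("tee",(261,214),(255,194)),("spigot",(316,213),(298,222)),("elbowR",(363,223),(337,251)),("small",(411,215),(401,278)),("large",(462,216),(482,318)),("tray2",(388,161),(412,224)),("tray3",(290,159),(317,181))]:
    p,e=tri(ray(T,a),ray(S,b));print(n,p.round(3),round(e,4),onz(T,a,0).round(3))
E
```

```text
[[318.6, 0.0, 328.3], [0.0, 318.6, 201.8], [0.0, 0.0, 1.0]] -0.003042903241545393 [[0.304, -0.924, -0.232, 0.271], [-0.953, -0.294, -0.074, -0.623], [0.0, 0.243, -0.97, 0.384], [0.0, 0.0, 0.0, 1.0]]
elbowL [ 0.423  0.339 -0.01 ] 0.0013 [0.423 0.336 0.   ]
tee [0.463 0.212 0.01 ] 0.006 [0.459 0.217 0.   ]
spigot [ 0.467  0.061 -0.004] 0.001 [0.466 0.062 0.   ]
elbowR [ 0.442 -0.073  0.003] 0.0022 [ 0.44  -0.072  0.   ]
small [ 0.467 -0.208 -0.001] 0.0008 [ 0.466 -0.208  0.   ]
large [ 0.468 -0.355  0.005] 0.004 [ 0.467 -0.352  0.   ]
tray2 [ 0.623 -0.144  0.004] 0.0007 [ 0.623 -0.144  0.   ]
tray3 [0.622 0.14  0.006] 0.0013 [0.623 0.141 0.   ]
```

View pics/topcrop.png

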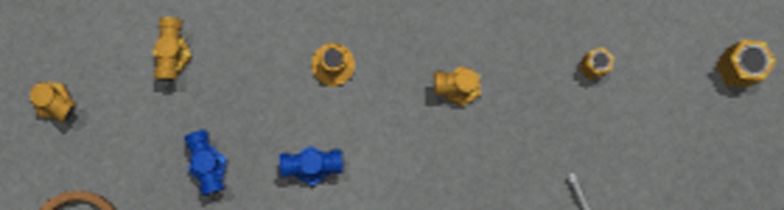

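View pics/w0.png

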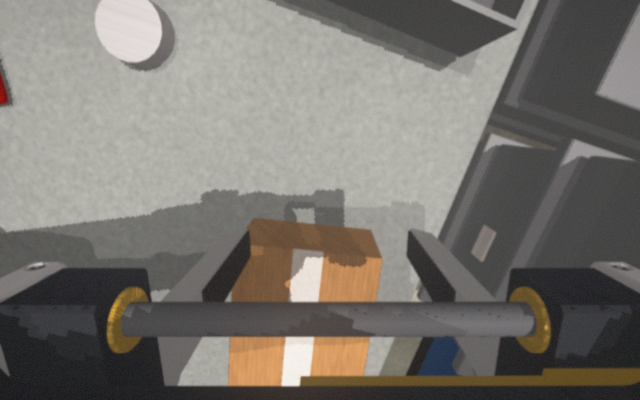

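The crop confirms the brass tee at (261,208) (two branches), the elbows with one branch each, the spigot, and the small and large hexes. The wrist view shows a cardboard box under the gripper, so I'll move up first, then fly over the row for wrist views.

{"api": "apply_moves", "payload": {"plan": [0,0,0,1,0,0,0.1,0.1,0.9,0,0,0.5,0.9,0,-0.2,0,0.5,0.9,0,-0.2,0,0.5,0.9,0,-0.2,0,0.5,0.9,0,-0.2,0,0.5,0.9,0,-0.2,0,0.5,0.9,0,-0.2,0,0.5,0.9,0,-0.2,0,0.5,0.8,-0.3,-0.2,0,0.5,0.8,-0.3,-0.2,0,0.3,0.8,-0.3,-0.2,0,0,0,0,0], "newtons": 25}}

```text
time: 2.58
tcp_pos: [0.4507, -0.2001, 0.2547]
tcp_rot: [-3.141, 0.001, 0.034]
wrist_force: [-0.8, -0.4, -0.3]
grip_width: 0.0937
finger_force: 0.0
```

```bash
cat >> h.py <<'E'
import pickle
def keep(n):
    f=r.grab_frame("wrist");pickle.dump(f,open(n+".pkl","wb"));return f
def load(n): return pickle.load(open(n+".pkl","rb"))
E
python3 - <<'E'
from h import *
f=keep("wA");save(f,"wA");print(r.get_obs()["joint_pos"].round(2) if hasattr(r.get_obs()["joint_pos"],'round') else r.get_obs()["joint_pos"])
E
```

```text
[ 0.52  0.09 -0.25  1.93  0.03  1.12 -1.27]
```

View pics/wA.png

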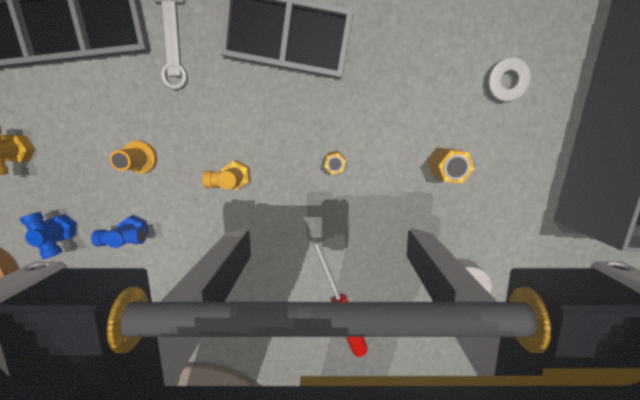

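{"api": "apply_moves", "payload": {"plan": [0,0,1,0,0,0,0,1,0,0,0,0,1,0,0,0,0,1,0,0,0,0,0.5,0,0,0,0,0,0,0]}}

```text
time: 3.38
tcp_pos: [0.4504, 0.0223, 0.256]
tcp_rot: [3.142, -0.001, 0.031]
wrist_force: [0.3, -1.0, 0.2]
grip_width: 0.0938
finger_force: 0.0
```

View A shows coupling top at (456,166), small coupling (335,162), elbow R (232,177) with its branch to the left, spigot (132,158) and tray two (288,35).

Run:
```python
from h import *
f=keep("wB");save(f,"wB")
```

```text
(no output)
```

View pics/wB.png

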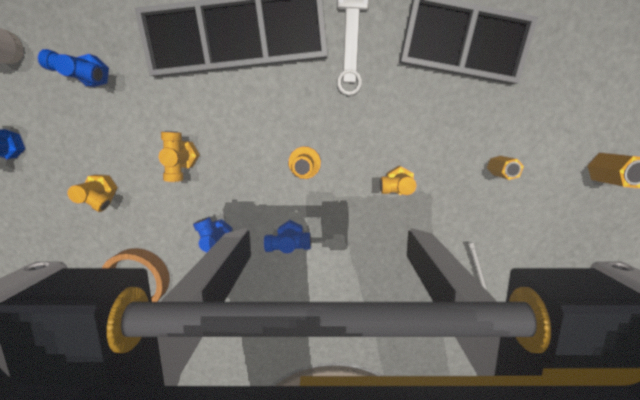

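{"api": "apply_moves", "payload": {"plan": [0,0,1,0,0,0,0,1,0,0,0,0,1,0,0,0,0,1,0,0,0,0,0.5,0,0,0,0,0,0,0]}}

```text
time: 4.18
tcp_pos: [0.4507, 0.247, 0.2553]
tcp_rot: [-3.141, 0.0, 0.03]
wrist_force: [-0.2, -0.1, -0.1]
grip_width: 0.0941
finger_force: 0.0
```

Run:
```python
from h import *
f=keep("wC");save(f,"wC")
```

```text
(no output)
```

View pics/wC.png

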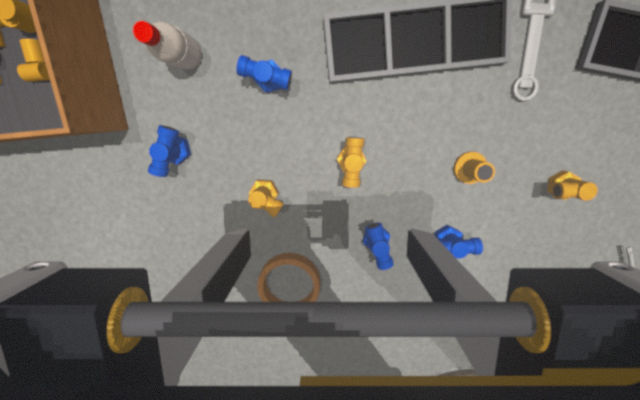

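Views B and C: tee at B(171,157)/C(352,163), elbow L at B(92,192)/C(264,196), spigot at B(304,162)/C(474,169), and elbow R at B(399,181)/C(574,187). Trays: three at B(232,35)/C(416,40), two at B(467,40). Next I'll fit the models to the silhouettes.

```bash
cat >> h.py <<'E'
from scipy.optimize import minimize
def prism(af,z0,z1):  # flats face +-x
    a=np.radians(30+60*np.arange(6));R=af/np.sqrt(3)
    return np.array([[R*np.cos(t),R*np.sin(t),z] for t in a for z in (z0,z1)])
def cyl(d,z0,z1):
    a=np.linspace(0,2*np.pi,24,endpoint=False)
    return np.array([[d/2*np.cos(t),d/2*np.sin(t),z] for t in a for z in (z0,z1)])
def hcyl(d,x0,x1,s):
    c=cyl(d,x0,x1);return np.c_[s*c[:,2],c[:,0],c[:,1]+.038]
def br(s): return [hcyl(.019,0,.03,s),hcyl(.023,.024,.03,s)]
leg=[cyl(.024,0.014,.05)]
def foot(rot):
    p=prism(.034,0,.014)
    c,s=np.cos(rot),np.sin(rot);return [np.c_[p[:,0]*c-p[:,1]*s,p[:,0]*s+p[:,1]*c,p[:,2]]]
M={"elbow":foot(0)+leg+br(1),"tee":foot(0)+leg+br(1)+br(-1),"spigot":[cyl(.044,0,.008),cyl(.026,.008,.046)],"coupling":[prism(.038,0,.05)]}
def brass(f,uv):
    h=cv2.cvtColor(f["frame"],cv2.COLOR_RGB2HSV)
    m=cv2.inRange(h,(8,110,40),(32,255,255))
    m=cv2.morphologyEx(m,cv2.MORPH_CLOSE,np.ones((3,3),np.uint8))
    cs,_=cv2.findContours(m,cv2.RETR_EXTERNAL,cv2.CHAIN_APPROX_NONE)
    c=min((c for c in cs if cv2.contourArea(c)>20),key=lambda c:np.linalg.norm(c.reshape(-1,2).mean(0)-uv))
    o=np.zeros(m.shape,np.uint8);cv2.drawContours(o,[c],-1,255,-1);return o
def sil(f,parts,q,K=4):
    o=np.zeros((400*K,640*K),np.uint8)
    c,s=np.cos(q[2]),np.sin(q[2])
    for P in parts:
        W=np.c_[P[:,0]*c-P[:,1]*s+q[0],P[:,0]*s+P[:,1]*c+q[1],P[:,2]+q[3]]
        uv=np.array([proj(f,p) for p in W]);uv=(uv+.5)*K
        cv2.fillConvexPoly(o,cv2.convexHull(np.round(uv).astype(np.int32)),255)
    return cv2.resize(o,(640,400),interpolation=cv2.INTER_AREA)
def fit(kind,views,x0,yaws):
    ms=[brass(f,uv) for f,uv in views]
    bl=[cv2.GaussianBlur(m,(0,0),.7).astype(float) for m in ms]
    def cost(q):
        q=[q[0],q[1],q[2]/10,q[3]]
        return sum(np.abs(cv2.GaussianBlur(sil(f,M[kind],q),(0,0),.7).astype(float)-b).sum() for (f,_),b in zip(views,bl))/255
    best=None
    for y in yaws:
        s=[x0[0],x0[1],y*10,0.];sim=np.array([s]*5)
        for i,d in enumerate((.008,.008,2.5,.006)): sim[i+1,i]+=d
        z=minimize(cost,s,method="Nelder-Mead",options=dict(initial_simplex=sim,maxfev=130,xatol=1e-4,fatol=.3))
        if best is None or z.fun<best.fun: best=z
    a=sum((m>0).sum() for m in ms);q=best.x;return [*q[:2],q[2]/10,q[3]],best.fun/a
E
cat > meas.py <<'E'
from h import *
T=r.grab_frame("top");S=r.grab_frame("side")
A,B,C=load("wA"),load("wB"),load("wC")
Y4=np.radians([0,90,180,270]);
def go(n,*a):
    q,e=fit(*a);print(n,np.round(q,4).tolist(),"yawdeg",round(np.degrees(q[2])%360,1),"resid",round(e,3))
go("large","coupling",[(A,(456,166)),(T,(466,213)),(S,(484,307))],(.467,-.352),[0,.5])
go("spigot","spigot",[(A,(132,158)),(B,(304,162)),(C,(474,169))],(.467,.061),[0])
go("elbowR","elbow",[(A,(228,178)),(B,(399,181)),(C,(574,187))],(.442,-.073),[1.2,1.8])
go("tee","tee",[(B,(175,157)),(C,(352,163))],(.463,.212),[-.3,.2])
go("elbowL","elbow",[(B,(93,192)),(C,(264,196))],(.423,.339),np.radians([170,220,260]))
for n,f,k,s in [("t3B",B,3,(232,35)),("t3C",C,3,(416,40)),("t2A",A,2,(288,35)),("t2B",B,2,(467,40))]:
    g=f["frame"].max(2);m=((g<60)*255).astype(np.uint8)
    m=cv2.morphologyEx(m,cv2.MORPH_OPEN,np.ones((3,3),np.uint8))
    N,_,st,ce=cv2.connectedComponentsWithStats(m)
    I=[i for i in range(1,N) if st[i,4]>500 and np.linalg.norm(ce[i]-s)<80*k/3+10]
    I.sort(key=lambda i:ce[i][0]);P=np.array([onz(f,ce[i],.004) for i in I])
    print(n,[(ce[i].round(1).tolist(),st[i].tolist()) for i in I]);print(P.round(4).tolist(), "diryaw",[round(np.degrees(np.arctan2(-(P[-1]-P[0])[0]*-1,-(P[-1]-P[0])[1])),1)] if len(P)>1 else "")
E
time python3 meas.py
```

```text
large [0.4727, -0.3537, -0.1194, 0.0011] yawdeg 353.2 resid 0.221
spigot [0.4658, 0.0547, 0.3134, -0.0026] yawdeg 18.0 resid 0.076
elbowR [0.4461, -0.0754, 1.6286, -0.0011] yawdeg 93.3 resid 0.144
tee [0.4726, 0.2168, -0.0386, -0.0019] yawdeg 357.8 resid 0.081
elbowL [0.4227, 0.3349, 4.1915, -0.0022] yawdeg 240.2 resid 0.108
t3B [([174.4, 37.7], [145, 9, 59, 59, 2669]), ([231.8, 30.6], [203, 2, 57, 59, 2703]), ([280.3, 15.3], [262, 0, 50, 45, 1126])]
[[0.6148, 0.2168, 0.004], [0.6248, 0.1454, 0.004], [0.6436, 0.0858, 0.004]] diryaw [np.float64(12.4)]
t3C [([477.8, 29.6], [452, 1, 51, 58, 2646])]
[[0.6348, 0.0683, 0.004]] diryaw 
t2A [([255.4, 25.3], [229, 0, 56, 56, 2592])]
[[0.6307, -0.1056, 0.004]] diryaw 
t2B [([448.6, 26.0], [420, 2, 51, 62, 1476]), ([496.3, 43.6], [468, 14, 59, 61, 2620])]
[[0.6383, -0.1202, 0.004], [0.6204, -0.1818, 0.004]] diryaw [np.float64(-16.2)]
real	0m26.012s
user	0m32.956s
sys	0m7.954s
```

Poses are found. The heights fit to about 0 to −3 mm, as in the text. First pick: elbow L, with the tool at yaw 60° to pinch along its own y.

{"api": "apply_moves", "payload": {"plan": [0,-0.07,0.22,-0.39,0.91,0,-0.07,0.22,-0.39,0.91,0,-0.07,0.22,-0.39,0.91,0,-0.07,0.22,-0.39,0.91,0,-0.07,0.22,-0.39,0.91,0,-0.07,0.22,-0.39,0.91,0,-0.07,0.22,-0.39,0.91,0,-0.07,0.22,-0.39,0.91,0,0,0,0,0], "newtons": 25}}

```text
time: 5.45
tcp_pos: [0.422, 0.3336, 0.0985]
tcp_rot: [-3.141, 0.002, 1.045]
wrist_force: [0.1, -0.5, 0.6]
grip_width: 0.0942
finger_force: 0.0
```

Run:
```python
from h import *
f=keep("wD");save(f,"wD")
```

```text
(no output)
```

View pics/wD.png

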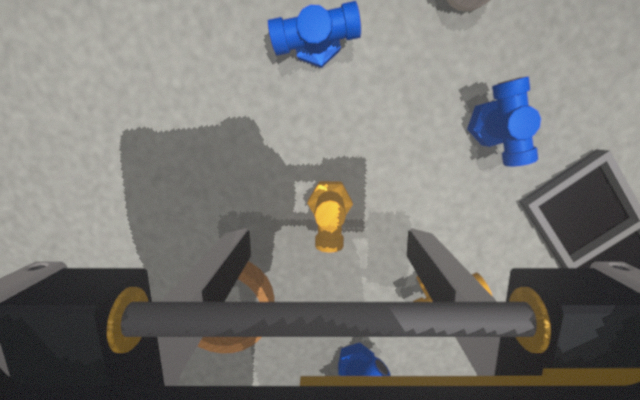

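The elbow sits centred between the fingers at (330,205), with its branch pointing down-image as expected. Descending to grip.

{"api": "apply_moves", "payload": {"plan": [0,0,0.02,-0.6,0,0,0,0,-0.6,0,0,0,0,-0.4,0,0,0,0,0,0,1,0,0,0,0,1,0,0,0,0,1,0,0,0,0,1,0,0,0,0], "newtons": 25}}

```text
time: 6.5
tcp_pos: [0.4223, 0.336, 0.0198]
tcp_rot: [3.141, -0.0, 1.046]
wrist_force: [-0.8, -0.5, -0.3]
grip_width: 0.0577
finger_force: 0.0
```

{"api": "apply_moves", "payload": {"plan": [1,0,0,0,0,1,0,0,0,0,1,0,0,0,0,1,0,0,0,0,1,0,0,0,0,1,0,0,0,0]}}

```text
time: 7.25
tcp_pos: [0.4222, 0.3359, 0.0194]
tcp_rot: [-3.142, -0.0, 1.046]
wrist_force: [1.3, -0.7, -1.2]
grip_width: 0.0229
finger_force: 25.0
```

{"api": "apply_moves", "payload": {"plan": [1,0,0,0.4,0,1,0,0,0.8,0,1,0,0,0.4,0,1,0.48,-0.3,0,-0.81,1,0.48,-0.3,0,-0.81,1,0.48,-0.3,0,-0.81,1,0.48,-0.3,0,-0.81,1,0.48,-0.3,0,-0.81,1,0.48,-0.3,0,-0.81,1,0.48,-0.3,0,-0.81,1,0.48,-0.3,0,-0.81,1,0,0,0,0,1,0,0,0,0]}}

```text
time: 8.88
tcp_pos: [0.6135, 0.2164, 0.0996]
tcp_rot: [-3.141, 0.0, 0.143]
wrist_force: [-0.8, 0.1, -1.8]
grip_width: 0.0236
finger_force: 25.0
```

Run:
```python
from h import *
f=keep("wE");save(f,"wE")
for P in [(.6135,.2145,.004),(.6235,.143,.004),(.6335,.0715,.004)]: print(proj(f,P).round())
```

```text
[330. 202.]
[411. 203.]
[492. 203.]
```

View pics/wE.png

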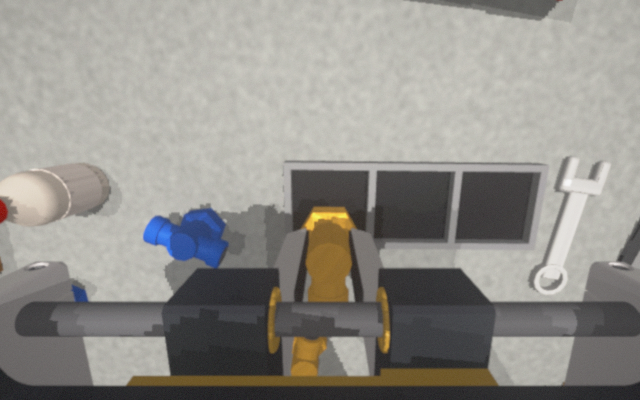

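The view shows the pockets' black floors at (413,206) and (497,207), against predictions of (411,203) and (492,203). That puts the tray about 3 mm off in x and y, so I'll adjust and set down.

{"api": "apply_moves", "payload": {"plan": [1,-0.07,-0.08,-0.5,0,1,0,0,-0.5,0,1,0,0,-0.3,0,1,0,0,-0.1,0,1,0,0,-0.07,0,1,0,0,0,0,1,0,0,0,0]}}

```text
time: 9.8
tcp_pos: [0.6109, 0.2121, 0.0265]
tcp_rot: [-3.141, -0.001, 0.141]
wrist_force: [-0.6, -0.5, -1.8]
grip_width: 0.0238
finger_force: 25.0
```

{"api": "apply_moves", "payload": {"plan": [1,0,0,-0.04,0,1,0,0,-0.03,0,1,0,0,0,0]}}

```text
time: 10.18
tcp_pos: [0.6109, 0.212, 0.0234]
tcp_rot: [3.141, -0.001, 0.141]
wrist_force: [-4.1, -2.2, 11.7]
grip_width: 0.0233
finger_force: 25.0
```

{"api": "apply_moves", "payload": {"plan": [0.45,0,0,0,0,0.45,0,0,0,0,0.45,0,0,0,0,0.45,0,0,0.1,0,0.3,0,0,0.7,0,0.3,0,0,0.9,0,0.3,-0.7,0.03,0,-0.32,0.3,-0.7,0.03,0,-0.32,0.3,-0.7,0.03,0,-0.32,0.3,-0.67,0.01,0,-0.31,0.3,0,0,0,0,0.3,0,0,0,0]}}

```text
time: 11.68
tcp_pos: [0.4729, 0.2171, 0.1079]
tcp_rot: [-3.141, -0.001, -0.036]
wrist_force: [0.4, 0.5, 0.4]
grip_width: 0.066
finger_force: 0.0
```

```bash
cat > m2.py <<'E'
from h import *
import sys
kind,x,y,yaw=sys.argv[1],*map(float,sys.argv[2:5])
f=r.grab_frame("wrist");uv=proj(f,(x,y,.03))
q,e=fit(kind,[(f,uv)],(x,y),[yaw]);print(uv.round(),np.round(q,4),np.degrees(q[2]).round(1),round(e,3))
if len(sys.argv)>5: save(f,sys.argv[5])
E
python3 m2.py tee .4726 .2168 -.04
python3 - <<'E'
from h import *
f=r.grab_frame("side")
save(f,"s1",(180,130,460,260),2.8)
E
```

```text
[327. 208.] [ 0.4703  0.217  -0.0483 -0.0078] -2.8 0.045
```

View pics/s1.png

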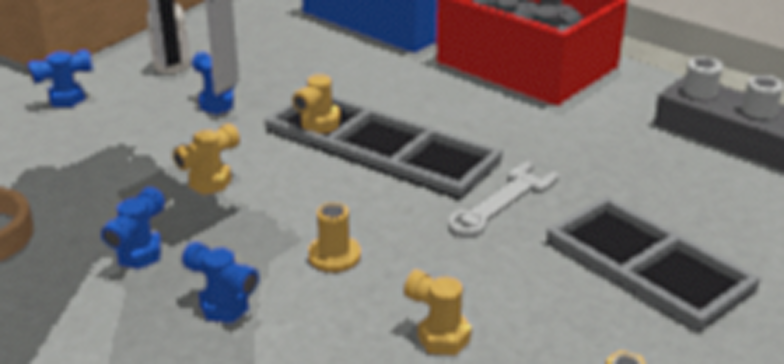

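The elbow stands upright in the first pocket of tray three (crop (320,100)). The tee fit agrees, so I'll grip the tee.

{"api": "apply_moves", "payload": {"plan": [0.3,-0.02,0,-0.7,0,0.3,-0.01,0,-0.6,0,0.3,0,0,-0.46,0,0.3,0,0,0,0,1,0,0,0,0,1,0,0,0,0,1,0,0,0,0,1,0,0,0,0,1,0,0,0,0,1,0,0,0,0,1,0,0,0,0], "newtons": 25}}

```text
time: 13.15
tcp_pos: [0.4708, 0.2171, 0.0197]
tcp_rot: [-3.141, -0.0, -0.036]
wrist_force: [-0.0, -0.6, 6.8]
grip_width: 0.0236
finger_force: 25.0
```

{"api": "apply_moves", "payload": {"plan": [1,0,0,0.4,0,1,0,0,0.8,0,1,0,0,0.4,0,1,0.6,-0.3,0,0.25,1,0.6,-0.3,0,0.25,1,0.6,-0.3,0,0.25,1,0.6,-0.3,0,0.25,1,0.58,-0.32,0,0.25,1,0,0,-0.3,0,1,0,0,-0.6,0,1,0,0,-0.4,0,1,0,0,-0.12,0,1,0,0,0,0,1,0,0,0,0]}}

```text
time: 14.9
tcp_pos: [0.6201, 0.1412, 0.0294]
tcp_rot: [-3.141, -0.001, 0.138]
wrist_force: [-0.1, -0.3, -2.3]
grip_width: 0.0236
finger_force: 25.0
```

{"api": "apply_moves", "payload": {"plan": [1,0,0,-0.06,0,1,0,0,-0.04,0,1,0,0,-0.02,0,1,0,0,0,0]}}

```text
time: 15.4
tcp_pos: [0.6199, 0.141, 0.0237]
tcp_rot: [3.141, -0.001, 0.138]
wrist_force: [-6.2, -2.3, 17.0]
grip_width: 0.0236
finger_force: 25.0
```

{"api": "apply_moves", "payload": {"plan": [0.45,0,0,0,0,0.45,0,0,0,0,0.45,0,0,0,0,0.45,0,0,0.1,0,0.3,0,0,0.7,0,0.3,0,0,0.9,0,0.3,-0.62,-0.35,0,-0.4,0.3,-0.62,-0.35,0,-0.4,0.3,-0.62,-0.35,0,-0.4,0.3,-0.62,-0.35,0,-0.4,0.3,-0.6,-0.33,0,-0.4,0.3,0,0,0,0,0.3,0,0,0,0]}}

```text
time: 17.02
tcp_pos: [0.4664, 0.0548, 0.108]
tcp_rot: [-3.141, -0.001, -0.14]
wrist_force: [-0.9, -0.1, 0.3]
grip_width: 0.066
finger_force: 0.0
```

```bash
python3 m2.py spigot .4658 .0547 0
```

```text
[327. 208.] [ 0.4638  0.0552  0.9784 -0.0086] 56.1 0.023
```

{"api": "apply_moves", "payload": {"plan": [0.3,-0.02,0,-0.7,0,0.3,-0.01,0,-0.6,0,0.3,0,0,-0.46,0,0.3,0,0,0,0,1,0,0,0,0,1,0,0,0,0,1,0,0,0,0,1,0,0,0,0,1,0,0,0,0,1,0,0,0,0,1,0,0,0,0], "newtons": 25}}

```text
time: 18.45
tcp_pos: [0.4643, 0.0545, 0.0198]
tcp_rot: [-3.142, -0.001, -0.141]
wrist_force: [-1.9, -0.7, 7.0]
grip_width: 0.0255
finger_force: 25.0
```

{"api": "apply_moves", "payload": {"plan": [1,0,0,0.4,0,1,0,0,0.8,0,1,0,0,0.4,0,1,0.54,-0.54,0,0,1,0.54,-0.54,0,0,1,0.54,-0.54,0,0,1,0.54,-0.54,0,0,1,0.54,-0.54,0,0,1,0.54,-0.53,0,0,1,0,0,0,0,1,0,0,0,0]}}

```text
time: 19.82
tcp_pos: [0.6255, -0.1066, 0.099]
tcp_rot: [-3.141, 0.001, -0.141]
wrist_force: [-0.4, 0.7, -2.1]
grip_width: 0.0256
finger_force: 25.0
```

Run:
```python
from h import *
f=keep("wF");save(f,"wF")
for P in [(.627,-.107,.004),(.617,-.179,.004)]: print(proj(f,P).round())
```

```text
[327. 201.]
[410. 200.]
```

View pics/wF.png

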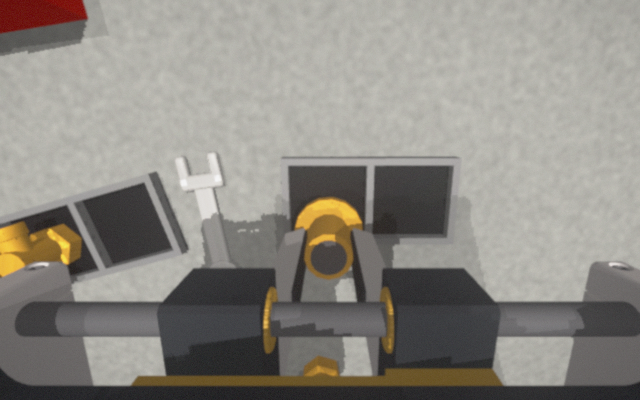

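The pocket floors are at (327,201) and (413,201), matching the prediction. Setting the spigot down.

{"api": "apply_moves", "payload": {"plan": [1,0.02,0,-0.5,0,1,0,0,-0.5,0,1,0,0,-0.3,0,1,0,0,-0.1,0,1,0,0,-0.05,0,1,0,0,-0.04,0,1,0,0,-0.03,0,1,0,0,0,0]}}

```text
time: 20.88
tcp_pos: [0.6274, -0.1072, 0.0239]
tcp_rot: [3.142, -0.001, -0.141]
wrist_force: [-0.7, 0.3, 1.4]
grip_width: 0.0255
finger_force: 25.0
```

{"api": "apply_moves", "payload": {"plan": [0.45,0,0,0,0,0.45,0,0,0,0,0.45,0,0,0,0,0.45,0,0,0.1,0,0.3,0,0,0.7,0,0.3,0,0,0.9,0,0.3,-0.33,0.06,0,0.9,0.3,-0.33,0.06,0,0.9,0.3,-0.33,0.06,0,0.9,0.3,-0.33,0.06,0,0.9,0.3,-0.33,0.06,0,0.9,0.3,-0.33,0.06,0,0.9,0.3,-0.33,0.06,0,0.9,0.3,-0.33,0.06,0,0.9,0.3,-0.33,0.06,0,0.9,0.3,-0.33,0.06,0,0.9,0.3,-0.33,0.04,0,0.9,0.3,0,0,0,0.9,0.3,0,0,0,0.9,0.3,0,0,0,0.9]}}

```text
time: 23.38
tcp_pos: [0.4457, -0.0752, 0.1089]
tcp_rot: [3.141, 0.001, 1.622]
wrist_force: [0.0, 0.8, -1.1]
grip_width: 0.0659
finger_force: 0.0
```

```bash
python3 m2.py elbow .4461 -.0754 1.6286 wG; python3 -c "
from h import *
o=r.get_obs();print(np.round(o['tcp_pos'],4),np.degrees(o['tcp_rot'][2]),np.round(o['joint_pos'],2))"
```

```text
[330. 208.] [ 0.4461 -0.0786  1.6463 -0.0142] 94.3 0.057
[ 0.4457 -0.0751  0.1088] 93.34022148356627 [ 0.79  0.29 -0.87  2.14  0.3   0.83 -0.2 ]
```

View pics/wG.png

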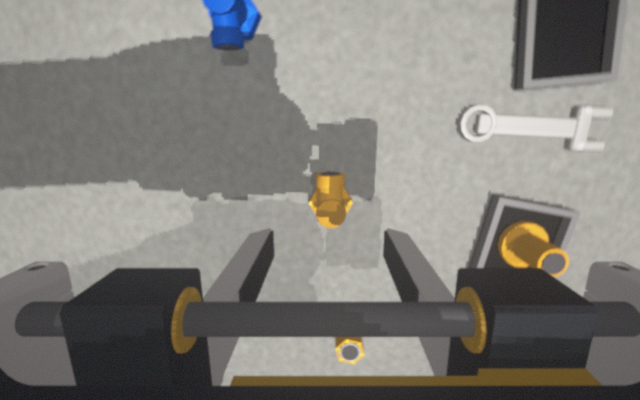

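The elbow is centred at (330,200) with its branch up-image (+y), and the spigot stands in its pocket at (540,250). Gripping the elbow.

{"api": "apply_moves", "payload": {"plan": [0.3,0.01,-0.02,-0.7,0,0.3,0,0,-0.6,0,0.3,0,0,-0.48,0,0.3,0,0,0,0,1,0,0,0,0,1,0,0,0,0,1,0,0,0,0,1,0,0,0,0,1,0,0,0,0,1,0,0,0,0,1,0,0,0,0], "newtons": 25}}

```text
time: 24.8
tcp_pos: [0.4464, -0.0762, 0.0197]
tcp_rot: [3.141, 0.0, 1.618]
wrist_force: [-0.7, -0.2, 6.2]
grip_width: 0.0233
finger_force: 25.0
```

{"api": "apply_moves", "payload": {"plan": [1,0,0,0.4,0,1,0,0,0.8,0,1,0,0,0.4,0,1,0.57,-0.35,0,-0.22,1,0.57,-0.35,0,-0.22,1,0.57,-0.34,0,-0.22,1,0.57,-0.34,0,-0.22,1,0.57,-0.34,0,-0.22,1,0.56,-0.34,0,-0.22,1,0,0,-0.3,0,1,0,0,-0.6,0,1,0,0,-0.4,0,1,0,0,-0.12,0,1,0,0,0,0,1,0,0,0,0]}}

```text
time: 26.68
tcp_pos: [0.6171, -0.1791, 0.0294]
tcp_rot: [3.14, 0.0, 1.434]
wrist_force: [-1.2, 0.0, -1.9]
grip_width: 0.0238
finger_force: 25.0
```

{"api": "apply_moves", "payload": {"plan": [1,0,0,-0.06,0,1,0,0,-0.04,0,1,0,0,-0.01,0,1,0,0,0,0]}}

```text
time: 27.18
tcp_pos: [0.6168, -0.1792, 0.0237]
tcp_rot: [3.141, 0.0, 1.434]
wrist_force: [-4.9, 0.7, 9.5]
grip_width: 0.0237
finger_force: 25.0
```

{"api": "apply_moves", "payload": {"plan": [0.45,0,0,0,0,0.45,0,0,0,0,0.45,0,0,0,0,0.45,0,0,0.1,0,0.2,0,0,0.7,0,0.2,0,0,0.9,0,0.2,-0.48,-0.58,0,0,0.2,-0.48,-0.58,0,0,0.2,-0.48,-0.58,0,0,0.2,-0.48,-0.58,0,0,0.2,-0.48,-0.58,0,0,0.2,-0.48,-0.58,0,0,0.2,0,0,0,0,0.2,0,0,0,0]}}

```text
time: 28.92
tcp_pos: [0.4731, -0.3526, 0.1083]
tcp_rot: [3.141, -0.0, 1.434]
wrist_force: [0.9, 0.7, -0.3]
grip_width: 0.0749
finger_force: 0.0
```

```bash
python3 m2.py coupling .4727 -.3537 -.12 wH;python3 m2.py coupling .4727 -.3537 .4
```

```text
[329. 209.] [ 0.4719 -0.3559 -0.059  -0.0058] -3.4 0.017
[329. 209.] [ 0.4719 -0.3558  0.9747 -0.0055] 55.8 0.017
```

View pics/wH.png

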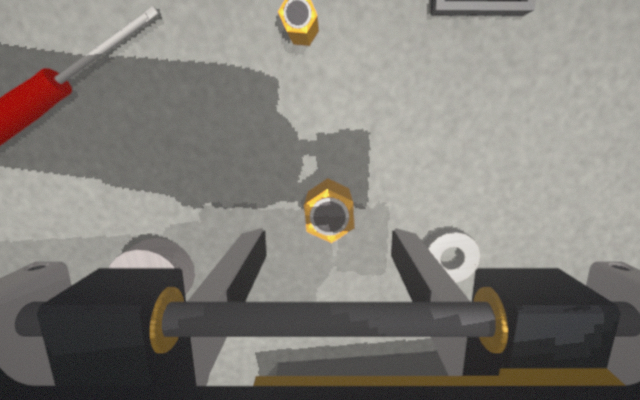

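The large coupling is centred at (330,212), with its bore and flats to left and right. The small one is separate at (298,12). Gripping the large one.

{"api": "apply_moves", "payload": {"plan": [0.2,-0.02,-0.05,-0.7,0.49,0.2,0,0,-0.6,0,0.2,0,0,-0.46,0,0.2,0,0,0,0,1,0,0,0,0,1,0,0,0,0,1,0,0,0,0,1,0,0,0,0,1,0,0,0,0,1,0,0,0,0,1,0,0,0,0], "newtons": 30}}

```text
time: 30.4
tcp_pos: [0.4719, -0.3558, 0.0204]
tcp_rot: [3.141, 0.0, 1.502]
wrist_force: [-0.0, -0.1, 5.3]
grip_width: 0.038
finger_force: 30.0
```

{"api": "apply_moves", "payload": {"plan": [1,0,0,0.4,0,1,0,0,0.8,0,1,0,0,0.6,0,1,0.32,0.85,0,0.15,1,0.32,0.85,0,0.15,1,0.32,0.85,0,0.15,1,0.32,0.85,0,0.15,1,0.32,0.85,0,0.15,1,0.32,0.85,0,0.15,1,0.31,0.85,0,0.15,1,0.31,0.85,0,0.15,1,0.31,0.85,0,0.15,1,0.31,0.86,0,0.15,1,0,0,0,0,1,0,0,0,0]}}

```text
time: 32.28
tcp_pos: [0.6294, 0.0697, 0.1105]
tcp_rot: [-3.141, 0.0, 1.712]
wrist_force: [0.1, -0.4, -1.8]
grip_width: 0.0377
finger_force: 30.0
```

Run:
```python
from h import *
f=r.grab_frame("wrist");save(f,"wI");print(proj(f,(.63,.07,.004)).round(),proj(f,(.62,.141,.004)).round())
```

```text
[331. 200.] [331. 119.]
```

View pics/wI.png

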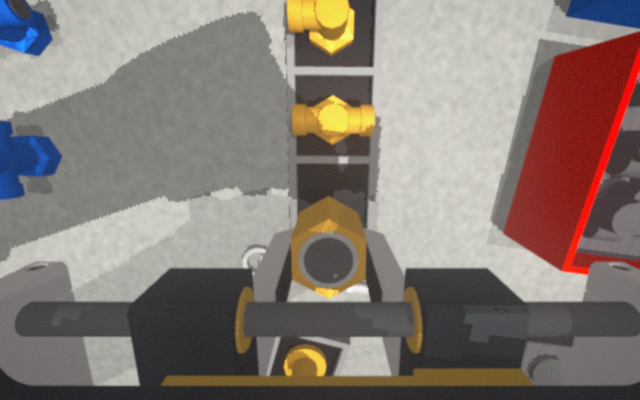

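The pocket centre lines up: divider at row 159 as predicted, floor centre at col 334. Lowering.

{"api": "apply_moves", "payload": {"plan": [1,0.02,0,-0.5,0,1,0,0,-0.6,0,1,0,0,-0.4,0,1,0,0,-0.1,0,1,0,0,-0.05,0,1,0,0,-0.04,0,1,0,0,-0.02,0,1,0,0,0,0]}}

```text
time: 33.33
tcp_pos: [0.6308, 0.07, 0.0248]
tcp_rot: [3.141, 0.0, 1.712]
wrist_force: [0.6, -0.1, -1.8]
grip_width: 0.0377
finger_force: 30.0
```

{"api": "apply_moves", "payload": {"plan": [1,0,0,-0.02,0,1,0,0,-0.01,0,1,0,0,0,0]}}

```text
time: 33.7
tcp_pos: [0.6308, 0.07, 0.0244]
tcp_rot: [3.141, 0.001, 1.712]
wrist_force: [-6.9, -2.9, 20.1]
grip_width: 0.0381
finger_force: 30.0
```

Contact. Release, lift, and back off.

{"api": "apply_moves", "payload": {"plan": [0.35,0,0,0,0,0.35,0,0,0,0,0.35,0,0,0,0,0.35,0,0,0.1,0,0.35,0,0,0.7,0,0.35,0,0,0.9,0,0.35,0,0,0.9,0,0.35,0,-0.8,0.9,0,0.35,0,-0.8,0,0,0.35,0,-0.8,0,0,0.35,0,-0.8,0,0,0.35,0,-0.8,0,0,0.35,0,-0.8,0,0,0.35,-0.8,-0.8,0,0,0.35,-0.8,-0.8,0,0,0.35,-0.8,-0.8,0,0,0.35,0,0,0,0,0.35,0,0,0,0]}}

```text
time: 35.95
tcp_pos: [0.5108, -0.2898, 0.1984]
tcp_rot: [3.141, 0.0, 1.712]
wrist_force: [0.4, 0.5, -1.1]
grip_width: 0.0611
finger_force: 0.0
```

Run:
```python
from h import *
f=r.grab_frame("side");g=r.grab_frame("top")
save(f,"s2",(180,120,540,340),2);a=cv2.imread("pics/s2.png")
save(g,"t2",(200,130,500,260),2.4);b=cv2.imread("pics/t2.png")
a=a[:, :720];c=np.vstack([cv2.resize(a,(480,293)),cv2.resize(b,(480,208))]);cv2.imwrite("pics/end.png",cv2.resize(c,None,fx=1.19,fy=1.19))
```

```text
(no output)
```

View pics/end.png

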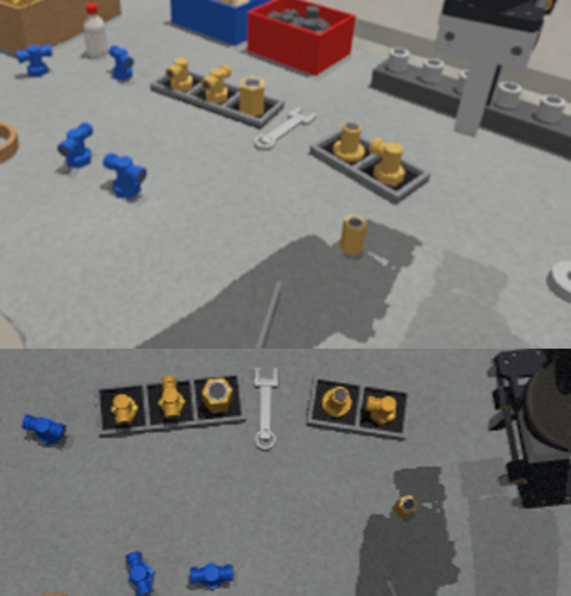

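The final view shows all five fittings upright in their pockets: elbow, tee and coupling in the three-pocket tray, spigot and elbow in the two-pocket one. The small coupling stands where it was, at (405,505). The arm is clear.

```bash
python3 -c "
from bench import r
print(r.sign_off())"
```

```text
the job is handed in; nothing more can be done
None
```

Both kits are made up and handed in at about 36 s: one elbow and the spigot in the two-pocket tray; the other elbow, the tee and the large coupling in the three-pocket tray, all upright, with the small coupling left where it stood.

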